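# Lock the parts tray home behind its spring catch

### The arm

A 7-joint arm with a two-finger parallel gripper is mounted at the origin on a cart in front of the work surface, level with it; the furniture and walls round the work are solid. World frame = base frame: x ahead of the robot, y to its left, z up, the work surface at z = 0. Lengths are in m, angles in rad, forces in N, time in s.
With the tool pointing down it reaches from about 0.425 to 0.925 m from the base axis. Payload 6.8 kg.
Tool frame: the origin (TCP) lies midway between the tips of the shut fingers; the grasp point (between the pads) lies 19 mm behind it; x points along the fingers, y is the direction in which the jaws open and shut, and the axes are right-handed (so a half turn about x gives the same grasp; the last joint's range is limited). The gripper opens to 85 mm and grips with 20 to 120 N. Pads are 22 mm wide; open, the fingers measure 114 mm over their backs; the gripper's body (76 mm by 85 mm) begins 54 mm behind the grasp point. The pads swing forward as they close: fully open they stand 13 mm farther back than shut.
Start: joints at [1.159, 0.477, 0.022, 1.555, -0.011, 1.109, -0.083], TCP at [0.202, -0.644, 0.231] pointing down, gripper open.
Joint ranges: [-2.96, 2.96], [-0.34, 2.1], [-1.41, 1.46], [0.24, 2.44], [-1.37, 4.51], [0.17, 1.92], [-2.96, 2.96]. Speed limits (rad/s): [2.39, 2.39, 3.14, 3.14, 3.14, 3.14, 3.14].

### API

Orientations are given as a rotation vector (axis times angle).
In Python, from bench import r, viewer, nets gives the robot as it stands.
- The arm moves only by the shell command python3 -m pendant 'ROWS' [FORCE]. ROWS is JSON, one flat list of numbers, 5 for each row, row after row: the finger opening in mm, from 0 to 85.4, then the shift along the tool's x, y, z in mm, then the turn about the tool's x in rad. A call has 1 to 20 rows; each row shifts and turns the commanded pose from where the row before left it, along the tool's axes as they then stand; what a row does not reach is not made up. A row lasts 1/8 s, in which the tool goes at most 62.5 mm and 10.7 degrees, less where a joint would pass 70% of its speed; a pose out of reach is approached as far as the arm can. A call with a gripper value outside its range is refused whole. The fingers move at their own pace and stop on an object; FORCE is the grip in N (left out, the last holds). Time passes only in rows, so rows that do not move let the fingers close. It gives the time, the measured TCP pose, the force and the opening at its end, in the units of the state.
- r.get_obs(): the state, without advancing time (a new reading comes with each control period).
- viewer.grab_frame(name): name is "scene" or "top"; returns (picture, depth): 480x640x3 uint8, red, green, blue; 480x640 float32, m along the optical axis (not along the pixel's ray), 0 where there is no reading.
- viewer.calibration(name): a dict with "mtx" (3x3 intrinsics, pixels), "world_to_cam" (4x4, takes a point from world to camera coordinates). Camera axes: x right, y up, looking along -z (the intrinsics and any distortion apply to the point x, -y, -z); pixel columns grow to the right and rows downward; lengths in m; the calibration is good to about 2 mm. A picture is of the moment at which its call begins. calibration takes no time and is no camera call.
- r.hand_in(): hands the job in, once; it reports no verdict.
Trained networks look in the newest picture that a camera, given by its name, has taken for a name from the list of things; names that differ only in an ending like _2 or _b are one class to them, and where a whole thing is asked for, a point or a joint stands for the part that bears it (a point fixed in the world has none). Each returns a list of dicts, best first, with "score" (0 to 1); they miss things now and then, are a little off and sometimes report something else, mostly with a low value. They report only what shows in the picture. A call takes as long as a camera call. They do not tell look-alikes from the thing itself.
- nets.look_for(name, camera): "location" ([x, y, z] in m, in world coordinates, good to about 4 mm: the middle of the surface that is visible of it).
- nets.silhouettes(name, camera): "mask" (480x640 bool, what is visible of it).
The state is a dict: "clock": time; "joints": joint angles; "qvel": joint speeds; "tau": joint torques, N m; "tcp_pos": TCP position; "orientation": TCP orientation; "contact_force": force on the tool from outside, world axes, zero at the start; "moment": the same for the moment, N m; "grip_width": finger opening in m.
Only numpy, scipy, OpenCV 4.12 (cv2) and the standard library are available. Lean on these libraries where they do the work, as an engineer would, in place of code of your own. Each camera call takes 0.05 s, during which the arm holds its last target. There are 200 camera calls.

### The job

The blue parts tray has been left standing out of its runner frame, stopped by the yellow spring catch. Press the catch's black pad down with a fingertip and hold it down while you push the tray's front over the catch, then let the catch go and push the tray fully home, so that the catch springs up in front of the tray and locks it in. Only press and push from outside: do not reach into the tray, lift it or take anything out of it, and leave the other things on the desk where they are.

Things in the scene. Friction and masses are not known exactly. Their poses are not given: they have to be found in the camera images.
- frame: grey steel runner frame fixed to the desk. Origin on the desk top, mid-width, below the rear face of the catch's lip; x into the frame (the way home), y left, z up. Base plate 150 mm wide, x -0.088 to 0.190. Two C rails 46 mm high at y = +-0.065 to +-0.0895, x 0.019 to 0.190, hold the tray down and let it slide along x only; rear stop 75 mm high at x = 0.184
- home (a point): where the tray's origin lies when the tray is fully home against the rear stop: (0.004, 0, 0.034) in the frame, its front face then 4 mm past the lip's rear face; axes as the frame's
- catch (a joint): travel of the yellow spring catch in m, straight down: 0 = up (locking), 0.018 = fully down (hard stop). Spring about 3 N at the start, 6.5 N fully down. Down by more than 10.5 mm, its lip lets the tray's sill pass over; once the sill lies over the lip by 3 mm or more, the tray itself keeps the catch down until it is home
- catch_pad (a point): centre of the upper face of the ribbed black pad on the catch's front end, 34 mm (x) by 35 mm (y), at frame (-0.066, 0), 36 mm above the desk when up, 18 mm when fully down. Behind it the flat yellow strip, 40 mm wide and 1 mm lower, runs on below the tray's front to the lip at frame x = -0.005
- catch_lip (a point): middle of the top edge of the catch's turned-up lip, on its rear face; the lip is 40 mm wide, 5 mm thick (frame x -0.005 to 0), and its top stands 48.5 mm above the desk when up, 30.5 mm when fully down; it blocks the tray's sill
- tray: blue parts tray, 0.6 to 0.8 kg with contents, 170 mm long, 166 mm wide. Origin in its front face, mid-width, level with the soles of its side runners (34 mm above the desk); x to its back, z up. Front panel 12 mm thick, tray z 0.0045 to 0.050. Starts with its front face at frame x -0.047 to -0.036, and so must slide 40 to 51 mm; takes about 5 to 15 N to push
- sill (a point): lower rear edge, mid-width, of the black sill under the tray's front panel: at tray (0.030, 0, 0.0045). The sill reaches from the front face to here; it stands 1 to 12 mm before the lip at the start and must pass over it entirely
- insert: grey foam insert that fills the tray behind its front panel, with pockets for the tins; its upper face is 3 mm below the panel's top edge. Its frame is the tray's. Not to be touched.
- nut_tin: open white tin of nuts, 68 mm across, 30 mm high, loose in the tray's left rear pocket; origin at the centre of its underside
- red_tin: open red tin, 56 mm across, 40 mm high, loose in the tray's right middle pocket; origin at the centre of its underside
- screwdriver: red screwdriver, 188 mm long, lying to the right of the frame; bystander
- tape_measure: yellow tape measure, 34 x 70 x 64 mm, standing to the left of the catch; bystander
- tape_roll_3: roll of packing tape, 101 mm across, 27 mm high, left part of the desk; bystander
- stapler: red stapler, 138 mm long, near left corner of the desk; bystander
- marker_1: black marker pen, 130 mm long, left edge of the desk; bystander
- marker_2: red marker pen, 130 mm long, left edge of the desk; bystander
- string_spool: spool of string, 48 mm across, 50 mm high, far left of the desk; bystander
Not all that is in view belongs to the job. What is meant by the red_tin is not green or purple, and is the smaller of those in its own colour.

How it is judged:
By the outcome, as a careful person would: the job done as asked, in the order asked, and still so for the second after the job is handed in, with the robot touching nothing.
It also fails if it takes over 35 s, if anything falls off the work surface, if the arm or the gripper's body presses on something with over 40 N, if the wrist force passes 120 N, or if a joint passes its speed limit or range.

## Working session

There is one attempt and no reset: what is moved stays moved. The work goes in short steps, Python scripts to look and compute and a shell command to move; the robot and the scene stay as the last step left them, time stands still between calls to the robot, and variables do not carry over. Pictures are saved under pics/ and viewed, about 8 in all and at most 12, crops included, and the job is handed in when it is done.

```bash
mkdir -p pics; ls; cat > h.py <<'E'
from bench import r, viewer, nets
import numpy as np, cv2
from scipy.spatial.transform import Rotation as R
def grab(cam,name=None):
    p,d=viewer.grab_frame(cam)
    if name: cv2.imwrite('pics/'+name,p[:,:,::-1])
    return p,d
def world(cam,d):
    c=viewer.calibration(cam);K=np.array(c['mtx']);T=np.linalg.inv(np.array(c['world_to_cam']))
    v,u=np.mgrid[:480,:640]
    P=np.stack([(u-K[0,2])/K[0,0]*d,-(v-K[1,2])/K[1,1]*d,-d,np.ones_like(d)],-1)
    W=(P@T.T)[...,:3]; W[d==0]=np.nan
    return W
E
python3 - <<'E'
from h import *
o=r.get_obs();print(o['clock'],o['tcp_pos'],R.from_rotvec(o['orientation']).as_matrix().round(3),o['grip_width'])
for c in('top','scene'):
    p,d=grab(c,c+'0.png');print(c,viewer.calibration(c).keys(),np.array(viewer.calibration(c)['world_to_cam']).round(3).tolist())
    for n in('catch_pad','catch','catch_lip','tray','frame','sill','insert','red_tin','nut_tin','tape_measure'):
        print(n,[(np.round(x['location'],4).tolist(),round(x['score'],2)) for x in nets.look_for(n,c)][:3])
E
```

```text
pics
0.0 [ 0.20174081 -0.6435478   0.23033416] [[-0.001  0.299 -0.954]
 [ 0.002 -0.954 -0.299]
 [-1.    -0.002  0.   ]] 0.08530930414325594
top dict_keys(['mtx', 'world_to_cam']) [[0.022, -1.0, 0.015, 0.075], [0.983, 0.024, 0.184, -0.533], [-0.184, 0.01, 0.983, -1.237], [0.0, 0.0, 0.0, 1.0]]
catch_pad [([0.4483, 0.0892, 0.0349], 0.75)]
catch [([0.4528, 0.0888, 0.0344], 0.63)]
catch_lip [([0.5556, 0.2043, 0.0567], 0.73), ([0.4516, 0.0893, 0.0352], 0.41)]
tray [([0.5354, 0.0601, 0.0788], 0.65)]
frame [([0.6066, 0.049, 0.0204], 0.83)]
sill [([0.5376, 0.0608, 0.0788], 0.91)]
insert [([0.5475, 0.0594, 0.0817], 0.72)]
red_tin [([0.5254, -0.1648, 0.0093], 0.98), ([0.5356, 0.02, 0.062], 0.96), ([0.6284, -0.1545, 0.0066], 0.79)]
nut_tin [([0.6023, 0.0716, 0.0648], 0.61), ([0.6892, 0.3791, 0.0471], 0.55)]
tape_measure [([0.5559, 0.2033, 0.0591], 0.64), ([0.4509, 0.0944, 0.038], 0.28)]
scene dict_keys(['mtx', 'world_to_cam']) [[0.828, -0.56, 0.013, -0.369], [0.318, 0.489, 0.812, -0.271], [-0.461, -0.668, 0.584, -0.638], [0.0, 0.0, 0.0, 1.0]]
catch_pad [([0.4473, 0.0904, 0.0335], 0.57)]
catch [([0.4485, 0.09, 0.0369], 0.7), ([0.4585, 0.407, 0.0142], 0.39), ([0.5427, 0.0459, 0.0846], 0.16)]
catch_lip [([0.4497, 0.0875, 0.0362], 0.88)]
tray [([0.5179, 0.0084, 0.0829], 0.94)]
frame [([0.5502, 0.0097, 0.024], 0.86)]
sill [([0.5125, 0.0104, 0.0842], 0.76)]
insert [([0.5515, 0.0081, 0.0272], 0.3)]
red_tin [([0.6324, -0.147, 0.0245], 0.86), ([0.4225, -0.1647, 0.0235], 0.86), ([0.5284, -0.1643, 0.0302], 0.82)]
nut_tin [([0.6116, 0.0826, 0.0773], 0.83)]
tape_measure [([0.5506, 0.2106, 0.0546], 0.54)]
```

View pics/top0.png

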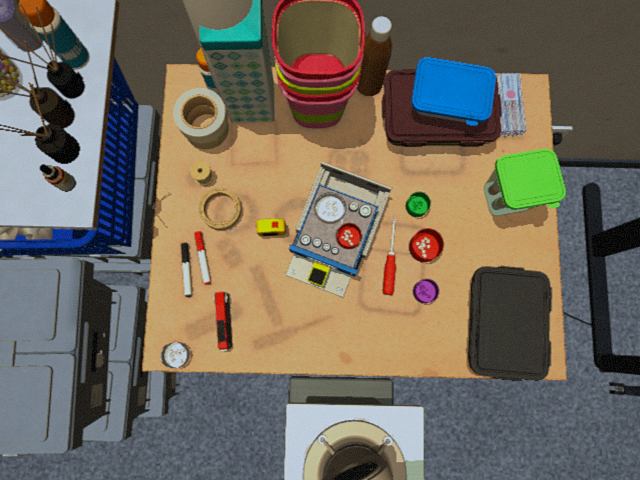

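View pics/scene0.png

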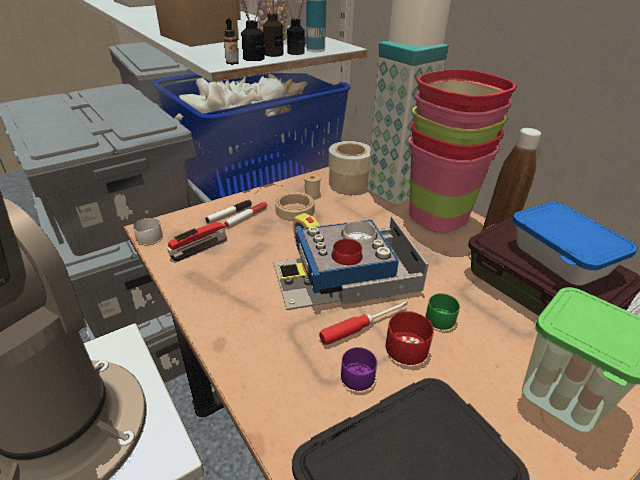

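```bash
python3 - <<'E'
from h import *
p,d=grab('top');W=world('top',d)
sub=np.zeros((480,640),bool);sub[155:305,275:400]=1
hsv=cv2.cvtColor(p,cv2.COLOR_RGB2HSV)
blue=sub&(hsv[...,0]>95)&(hsv[...,0]<125)&(hsv[...,1]>110)
print('blue',blue.sum())
z=W[...,2];b=blue&(z>.074)&(z<.095);P=W[b]
print('blue z hist',np.histogram(P[:,2],8))
rect=cv2.minAreaRect((P[:,:2]*1000).astype(np.float32));print('tray top rect',rect)
m=nets.silhouettes('tray','top')[0]['mask'];Q=W[m&(z>.074)];print(cv2.minAreaRect((Q[:,:2]*1000).astype(np.float32)),np.nanpercentile(Q[:,2],[50,90,98,100]))
# frame: everything above 1.5mm? base-plate/rails
f=nets.silhouettes('frame','top')[0]['mask'];Q=W[f&(z<.06)];Q=Q[~np.isnan(Q[:,0])];print('frame',cv2.minAreaRect((Q[:,:2]*1000).astype(np.float32)))
for n in('catch_pad','catch'):
    for s in nets.silhouettes(n,'top')[:2]:
        Q=W[s['mask']];print(n,s['score'],s['mask'].sum(),cv2.minAreaRect((Q[:,:2]*1000).astype(np.float32)),np.nanmedian(Q[:,2]),np.nanmean(Q,0))
dk=sub&(hsv[...,2]<60)&(np.abs(W[...,0]-.45)<.04)&(z<.045)
Q=W[dk];print('dark',len(Q),np.median(Q,0),cv2.minAreaRect((Q[:,:2]*1000).astype(np.float32)))
hi=sub&(z>.088);Q=W[hi];print('high',len(Q),Q[:,2].max() if len(Q) else 0)
cv2.imwrite('pics/c1.png',cv2.resize(p[150:310,270:400,::-1],None,fx=4.5,fy=3.7*1.0 if 0 else 3.7,interpolation=cv2.INTER_CUBIC))
E
```

```text
blue 690
blue z hist (array([ 11,  24,  58, 109, 162, 131,  72,  21]), array([0.0747945 , 0.07681424, 0.07883398, 0.08085373, 0.08287347,
       0.08489322, 0.08691296, 0.0889327 , 0.09095245]))
tray top rect ((552.5606689453125, 53.69050598144531), (163.86245727539062, 170.5320587158203), 70.14803314208984)
((552.2612915039062, 53.48424530029297), (163.26780700683594, 172.78851318359375), 70.43321228027344) [0.0829984  0.08776908 0.09293023 0.09960707]
frame ((552.75390625, 51.80989074707031), (180.2438201904297, 274.08013916015625), 70.06326293945312)
catch_pad 0.72 327 ((450.5738830566406, 89.75234985351562), (38.804595947265625, 48.00424575805664), 70.7725830078125) 0.0368724976144883 [0.45055599 0.08955739 0.03706488]
catch 0.67 319 ((449.48614501953125, 89.67691040039062), (38.4984245300293, 47.50667953491211), 70.6282730102539) 0.036861381100912194 [0.44905525 0.0896896  0.03709771]
catch 0.31 710 ((594.27880859375, 67.58963012695312), (64.88038635253906, 57.856903076171875), 58.47443771362305) 0.06569026923730781 [0.60302807 0.06595489 0.06945802]
dark 184 [0.44621411 0.09053911 0.03797716] ((454.7707214355469, 49.79602813720703), (36.60232925415039, 128.6703338623047), 14.478059768676758)
high 459 0.10850756320761223
```

View pics/c1.png

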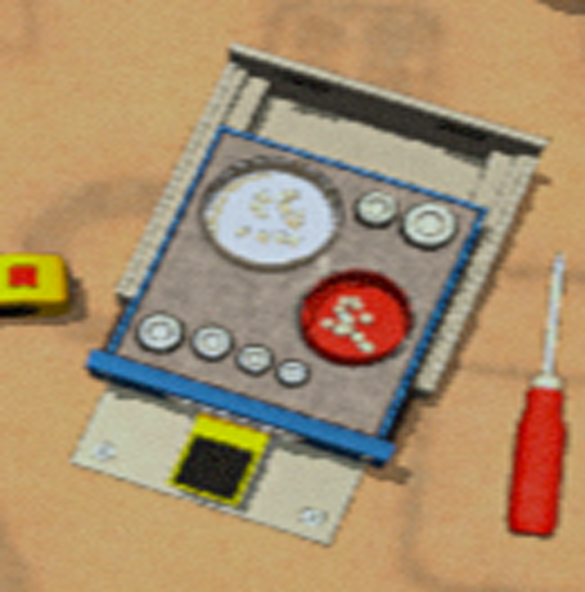

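```bash
python3 - <<'E'
from h import *
ds=[];
for i in range(6):
    p,d=grab('top');ds.append(np.where(d==0,np.nan,d))
W=world('top',np.nanmedian(ds,0))
th=np.radians(-19.8);ex=np.array([np.cos(th),np.sin(th)]);ey=np.array([-ex[1],ex[0]])
f=np.array([.4725,.0827])
X=(W[...,:2]-f)@ex;Y=(W[...,:2]-f)@ey;Z=W[...,2]
print('desk z',np.nanmedian(Z[300:340,260:300]))
for x0 in np.arange(-.05,.175,.006):
    print('%4d'%(x0*1000),' '.join('%4.0f'%(1000*np.nanmedian(Z[(X>=x0)&(X<x0+.006)&(Y>=y0)&(Y<y0+.012)])) if ((X>=x0)&(X<x0+.006)&(Y>=y0)&(Y<y0+.012)).any() else '  - ' for y0 in np.arange(-.09,.09,.012)))
E
```

```text
desk z 0.001356834521167194
 -50    2    5    7    6    6    7   32   34   35    6    7    6    7    6    1
 -44    2    6    8    6    7    7   38   37   38    6    7    6    8    6    1
 -38    1    6    9    7    6    8   38   37   38    6    6    7    9    5    1
 -32    2    7    6    6    6    8   37   37   37    7    6    6    6    5    2
 -26    1    6    7    6    7    7   37   38   37    7    7    6    7    5    1
 -20    1    6    7    7    6    7   37   37   37    7    8    7    6    6    1
 -14    1    7    6    6    7    7   36   36   37    6    6    6    6    5    2
  -8    1    6    6    7    6    8   37   36   37    6    7    7    6    6    2
  -2    3   60   59   58   69   63   74   72   73   62   63   53   54   58    1
   3    2   86   84   86   85   85   85   85   85   85   86   85   85   85    3
   9    3   83   83   82   83   84   83   82   83   83   83   84   83   84   85
  15    2   82   83   82   82   83   82   82   83   83   82   82   82   83   41
  21   40   83   82   82   82   82   82   83   83   82   82   87   84   83   39
  27   40   81   83   82   83   
[... 1267 characters left out ...]
   83   82   82   82   65   66   64   64   64   67   82   48
 129   47   81   83   83   83   83   81   65   66   65   68   65   72   81   48
 135   47   83   91   91   83   88   82   65   64   67   65   64   78   83   47
 141   49   82   90   88   85   90   84   71   63   70   64   65   82   82   47
 147   48   83   90   88   84   89   84   82   65   65   64   76   82   81   48
 153   47   83   92   92   82   91   83   82   81   71   75   82   82   83   48
 159   48   82   82   82   83   82   83   82   83   82   82   82   82   82   48
 165   48   83   82   84   83   84   83   83   83   83   83   83   83   81   47
 171   48   35   -    -    -    -    -    -    -    -    -    -    -    47   48
```

```bash
python3 -m pendant '[0,0,-25.8,-40.6,0, 0,0,-25.8,-40.6,0, 0,0,-25.8,-40.6,0, 0,0,-25.8,-40.6,0, 0,0,-25.8,-40.6,0, 0,0,-25.8,-40.6,0, 0,0,-25.8,-40.6,0, 0,0,-25.8,-40.6,0, 0,0,-45,-16,0, 0,0,-45,-16,0, 0,0,-45,-16,0, 0,0,-45,-16,0, 0,0,-45,-16,0, 0,0,-45,-16,0, 0,0,-45,-16,0, 0,0,-45,-16,0, 0,0,0,0,0.16225, 0,0,0,0,0.16225, 0,0,0,0,0.16225, 0,0,0,0,0.16225]' 40
cat > s.py <<'E'
from h import *
o=r.get_obs();M=R.from_rotvec(o['orientation']).as_matrix();t=np.array(o['tcp_pos'])
th=np.radians(-19.8);ex=np.array([np.cos(th),np.sin(th)]);ey=np.array([-ex[1],ex[0]]);f=np.array([.4725,.0827])
print(round(o['clock'],2),'tcp',t.round(4),'trayX,Y mm',1000*(t[:2]-f)@ex,1000*(t[:2]-f)@ey,'F',np.round(o['contact_force'],1),'grip',round(o['grip_width'],4))
print(M.round(3).tolist())
tgt=np.array([*(f-.028*ex),.05]);print('tool delta mm to press start',(M.T@(tgt-t)*1000).round(1),'yaw err',np.degrees(np.arctan2(M[1,1],M[0,1]))+109.8)
E
python3 s.py
```

```text
clock: 4.15
tcp_pos: [0.4646, 0.0318, 0.2315]
orientation: [-2.031, 0.36, 2.03]
contact_force: [-1.2, 0.5, 0.0]
grip_width: 0.0001
4.15 tcp [0.4646 0.0318 0.2315] trayX,Y mm 9.845087895981386 -50.53576601340606 F [-1.2  0.5  0. ] grip 0.0001
[[0.0, -0.343, -0.939], [-0.0, -0.939, 0.343], [-1.0, -0.0, -0.0]]
tool delta mm to press start [181.5 -50.3  38.2] yaw err -0.28459789441822636
```

```bash
python3 -m pendant '[0,0,-50.3,38.2,-0.005, 0,45,0,0,0, 0,45,0,0,0, 0,45,0,0,0, 0,40,0,0,0, 0,0,0,0,0]'
python3 s.py; python3 - <<'E'
from h import *
a,_=grab('top');b,_=grab('scene')
A=cv2.resize(a[190:310,270:390,::-1],(400,400),interpolation=cv2.INTER_CUBIC);B=cv2.resize(b[190:330,240:380,::-1],(400,400),interpolation=cv2.INTER_CUBIC)
cv2.imwrite('pics/p2.png',np.hstack([A,B]))
E
```

```text
clock: 4.9
tcp_pos: [0.4438, 0.0909, 0.0544]
orientation: [-2.033, 0.352, 2.043]
contact_force: [-1.1, -0.7, 0.2]
grip_width: 0.0001
4.9 tcp [0.4438 0.0909 0.0544] trayX,Y mm -29.774785148195566 -1.9959395156665947 F [-1.1 -0.7  0.2] grip 0.0001
[[-0.005, -0.333, -0.943], [-0.001, -0.943, 0.333], [-1.0, 0.003, 0.005]]
tool delta mm to press start [ 4.4 -2.  -1.8] yaw err 0.33245599641139734
```

View pics/p2.png

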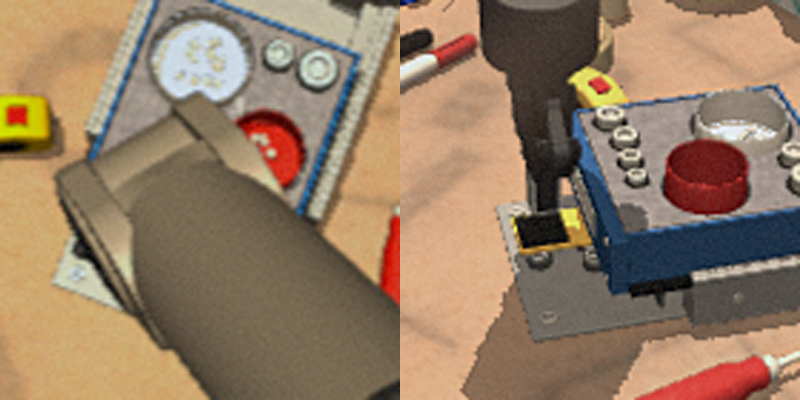

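```bash
python3 -m pendant '[0,10,-2,-1,-0.005, 0,10,0,0,0, 0,3,0,0,0, 0,0,0,0,0]'; python3 s.py
```

```text
clock: 5.5
tcp_pos: [0.448, 0.0932, 0.0335]
orientation: [-2.04, 0.345, 2.039]
contact_force: [0.9, -0.9, 1.9]
grip_width: 0.0001
5.5 tcp [0.448  0.0932 0.0335] trayX,Y mm -26.558011505948635 1.5521010626343035 F [ 0.9 -0.9  1.9] grip 0.0001
[[0.001, -0.329, -0.944], [0.0, -0.944, 0.329], [-1.0, -0.001, -0.001]]
tool delta mm to press start [-16.5   1.5   1.4] yaw err 0.5901934874812582
```

```bash
python3 -m pendant '[0,6,1,1,0.008, 0,6,0,0,0, 0,0,0,0,0, 0,0,0,0,0]'; python3 s.py;  python3 - <<'E'
from h import *
b,_=grab('scene')
cv2.imwrite('pics/p3.png',cv2.resize(b[190:330,240:400,::-1],(640,560),interpolation=cv2.INTER_CUBIC))
E
```

```text
clock: 6.0
tcp_pos: [0.447, 0.0928, 0.0215]
orientation: [-2.036, 0.352, 2.034]
contact_force: [3.6, 0.9, 4.6]
grip_width: 0.0
6.0 tcp [0.447  0.0928 0.0215] trayX,Y mm -27.42574033598415 0.814458259880972 F [3.6 0.9 4.6] grip 0.0
[[0.001, -0.336, -0.942], [0.001, -0.942, 0.336], [-1.0, -0.001, -0.001]]
tool delta mm to press start [-28.5   0.8   0.5] yaw err 0.1453128891436819
```

View pics/p3.png

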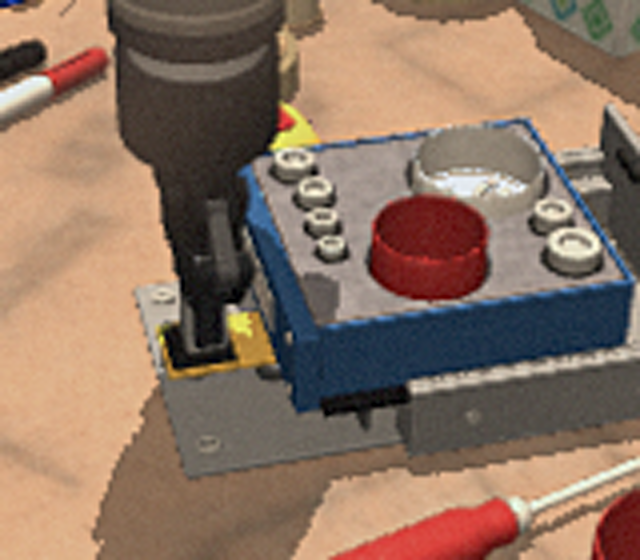

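```bash
python3 -m pendant '[0,0,0,-4,0, 0,0,0,-4,0, 0,0,0,-4,0, 0,0,0,-4,0, 0,0,0,-4,0, 0,0,0,0,0]'; python3 s.py
```

```text
clock: 6.8
tcp_pos: [0.4601, 0.0857, 0.0204]
orientation: [-2.029, 0.355, 2.046]
contact_force: [-9.2, 4.4, 9.5]
grip_width: -0.0
6.8 tcp [0.4601 0.0857 0.0204] trayX,Y mm -12.646892609456456 -1.4125210001102593 F [-9.2  4.4  9.5] grip -0.0
[[-0.008, -0.335, -0.942], [-0.002, -0.942, 0.335], [-1.0, 0.005, 0.007]]
tool delta mm to press start [-29.5  -1.3  15.6] yaw err 0.2286904162966863
```

```bash
python3 -m pendant '[0,-0.5,0,-3,0, 0,0,0,-3,0, 0,0,0,-3,0, 0,0,0,-3,0, 0,0,0,0,0]'; python3 s.py;  python3 - <<'E'
from h import *
b,_=grab('scene')
cv2.imwrite('pics/p4.png',cv2.resize(b[190:330,240:400,::-1],(640,560),interpolation=cv2.INTER_CUBIC))
E
```

```text
clock: 7.42
tcp_pos: [0.4714, 0.0815, 0.0208]
orientation: [-2.029, 0.355, 2.046]
contact_force: [-8.8, 2.7, 9.7]
grip_width: -0.0
7.42 tcp [0.4714 0.0815 0.0208] trayX,Y mm -0.6214477813572468 -1.4567724416068386 F [-8.8  2.7  9.7] grip -0.0
[[-0.009, -0.335, -0.942], [-0.002, -0.942, 0.335], [-1.0, 0.005, 0.007]]
tool delta mm to press start [-29.   -1.4  27.6] yaw err 0.2171854351743292
```

View pics/p4.png

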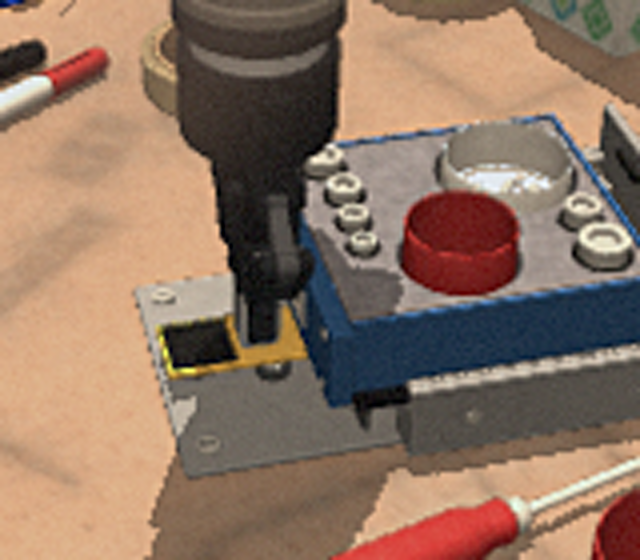

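```bash
cat > tr.py <<'E'
from h import *
p,d=grab('top');W=world('top',np.where(d==0,np.nan,d))
th=np.radians(-19.8);ex=np.array([np.cos(th),np.sin(th)]);ey=np.array([-ex[1],ex[0]]);f=np.array([.4725,.0827])
X=(W[...,:2]-f)@ex;Y=(W[...,:2]-f)@ey;Z=W[...,2]
m=(Z>.076)&(Z<.095)&(np.abs(Y)<.07)&(X>.1)&(X<.235)
print('rear edge by Y strip',[round(1000*np.percentile(X[m&(np.abs(Y-y)<.008)],97)) for y in(-.06,-.04,-.02,0,.02,.04)])
hs=cv2.cvtColor(p,cv2.COLOR_RGB2HSV)
red=((hs[...,0]<8)|(hs[...,0]>172))&(hs[...,1]>150)&(np.abs(Y)<.07)&(X>.03)&(X<.15)
print('red tin',np.nanmedian(X[red])*1000,np.nanmedian(Y[red])*1000, red.sum())
st=(Z>.055)&(np.abs(Y)<.08)&(X>.2)&(X<.26);print('stop', np.nanmedian(X[st])*1000 if st.any() else None)
E
python3 tr.py; python3 -c "
import h,numpy as np,cv2
p=cv2.imread('pics/top0.png')" 
```

```text
rear edge by Y strip [222, 199, 221, 224, 223, 224]
red tin 114.64984498846462 -46.56279757062972 126
stop 221.28323745218006
```

```bash
sed -i 's/(X<.235)/(X<.212)/' tr.py; python3 tr.py; python3 s.py|head -1
```

```text
rear edge by Y strip [184, 184, 184, 186, 185, 185]
red tin 114.66469338726763 -46.560603384485034 124
stop 221.30152341586032
7.58 tcp [0.4714 0.0815 0.0208] trayX,Y mm -0.6480876555557393 -1.4565322163984962 F [-8.4  2.8  9. ] grip -0.0002
```

```bash
python3 -m pendant '[0,0,0,-3,0, 0,0,0,-2,0, 0,0,0,0,0, 0,0,0,4,0, 0,0,0,6,0, 0,0,0,2,0, 0,0,0,0,0, 0,-12,-1,0,0, 0,-12,0,0,0, 0,-10,0,0,0, 0,0,0,0,0]'; python3 s.py;python3 tr.py;  python3 - <<'E'
from h import *
b,_=grab('scene')
cv2.imwrite('pics/p5.png',cv2.resize(b[190:330,240:400,::-1],(640,560),interpolation=cv2.INTER_CUBIC))
E
```

```text
clock: 8.95
tcp_pos: [0.4705, 0.085, 0.0567]
orientation: [-2.036, 0.352, 2.033]
contact_force: [0.5, 0.0, -0.5]
grip_width: -0.0001
8.95 tcp [0.4705 0.085  0.0567] trayX,Y mm -2.6935166161977167 1.513498963356608 F [ 0.5  0.  -0.5] grip -0.0001
[[0.001, -0.337, -0.942], [0.0, -0.942, 0.337], [-1.0, -0.001, -0.001]]
tool delta mm to press start [ 6.7  1.5 25.3] yaw err 0.12962096167493087
rear edge by Y strip [189, 189, 189, 190, 191, 190]
red tin 118.27633400726774 -45.963372484561646 154
stop 221.27070913590458
```

View pics/p5.png

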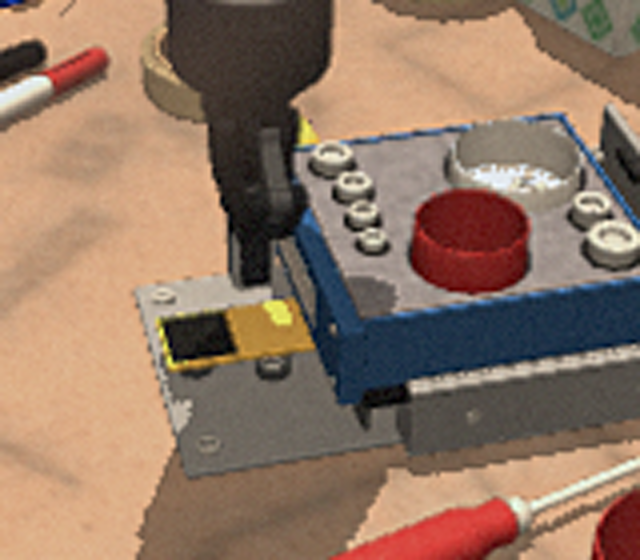

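```bash
python3 -m pendant '[0,1.5,1,-4,0, 0,0,0,-4,0, 0,0,0,-4,0, 0,0,0,-4,0, 0,0,0,-3,0, 0,0,0,-3,0, 0,0,0,0,0]'; python3 s.py;python3 tr.py
```

```text
clock: 9.93
tcp_pos: [0.4906, 0.0764, 0.0543]
orientation: [-2.035, 0.353, 2.035]
contact_force: [-2.9, 0.9, 0.1]
grip_width: -0.0
9.93 tcp [0.4906 0.0764 0.0543] trayX,Y mm 19.163533888108 0.1929117942444023 F [-2.9  0.9  0.1] grip -0.0
[[0.0, -0.337, -0.942], [-0.0, -0.942, 0.337], [-1.0, 0.0, -0.0]]
tool delta mm to press start [ 4.3  0.1 47.2] yaw err 0.12099361283434007
rear edge by Y strip [199, 199, 200, 200, 200, 200]
red tin 129.9058641785861 -52.151942930902095 22
stop 221.188799293161
```

```bash
python3 -m pendant '[0,0,0,-3,0, 0,0,0,-3,0, 0,0,0,-2,0, 0,0,0,-2,0, 0,0,0,0,0, 0,0,0,0,0]'; python3 s.py;python3 tr.py
```

```text
clock: 10.72
tcp_pos: [0.5003, 0.0731, 0.0543]
orientation: [-2.036, 0.353, 2.034]
contact_force: [-2.0, 1.1, -1.8]
grip_width: -0.0004
10.72 tcp [0.5003 0.0731 0.0543] trayX,Y mm 29.457421396140877 0.3707876798492613 F [-2.   1.1 -1.8] grip -0.0004
[[0.001, -0.337, -0.942], [0.0, -0.942, 0.337], [-1.0, -0.0, -0.001]]
tool delta mm to press start [ 4.3  0.2 57.5] yaw err 0.1225390814287124
rear edge by Y strip [209, 209, 210, 210, 210, 210]
red tin 136.23918899059134 -52.71907050553202 5
stop 219.3999406905475
```

```bash
python3 -m pendant '[0,0,0,-2,0, 0,0,0,-2,0, 0,0,0,0,0, 0,0,0,0,0]'; python3 s.py|head -1
```

```text
clock: 11.28
tcp_pos: [0.5022, 0.0724, 0.0543]
orientation: [-2.033, 0.352, 2.038]
contact_force: [-7.6, 3.0, 5.0]
grip_width: -0.0
11.28 tcp [0.5022 0.0724 0.0543] trayX,Y mm 31.44918458209533 0.3753557957259712 F [-7.6  3.   5. ] grip -0.0
```

```bash
python3 -m pendant '[0,0,0,-3,0, 0,0,0,-2,0, 0,0,0,0,0, 0,0,0,0,0]'; python3 s.py|head -1; python3 - <<'E'
from h import *
b,_=grab('scene')
cv2.imwrite('pics/p6.png',cv2.resize(b[190:330,240:400,::-1],(640,560),interpolation=cv2.INTER_CUBIC))
E
```

```text
clock: 11.78
tcp_pos: [0.5026, 0.0722, 0.0539]
orientation: [-2.027, 0.352, 2.047]
contact_force: [-20.3, 7.4, 13.9]
grip_width: -0.0004
11.78 tcp [0.5026 0.0722 0.0539] trayX,Y mm 31.84615578434954 0.32790637999762495 F [-20.3   7.4  13.9] grip -0.0004
```

View pics/p6.png

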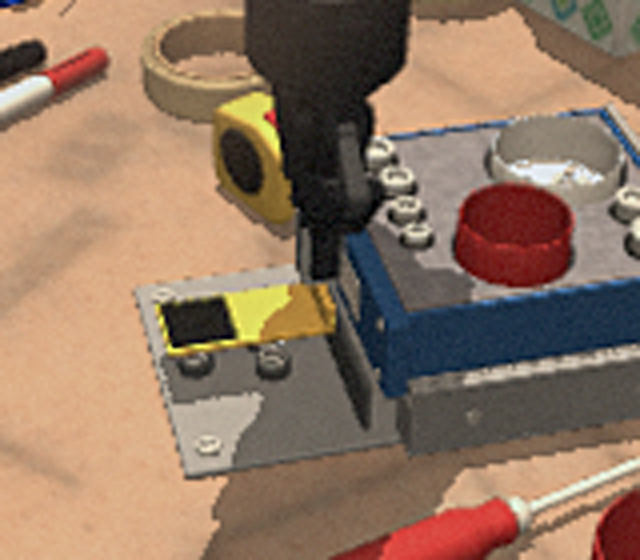

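Hard stop reached (21 N without further travel); the pad is up and the lip shows in front of the tray at about (325,300). Now I'll back off and lift clear.

```bash
python3 -m pendant '[0,0,0,6,0, 0,0,0,8,0, 0,-10,0,8,0, 0,-30,0,8,0, 0,-45,0,0,0, 0,-45,0,0,0, 0,0,30,40,0, 0,0,45,30,0, 0,0,45,20,0, 0,0,45,0,0, 0,0,45,0,0, 0,0,45,0,0, 0,0,0,0,0]'; python3 s.py|head -1; python3 - <<'E'
from h import *
ds=[]
for i in range(4):
    p,d=grab('top');ds.append(np.where(d==0,np.nan,d))
W=world('top',np.nanmedian(ds,0))
th=np.radians(-19.8);ex=np.array([np.cos(th),np.sin(th)]);ey=np.array([-ex[1],ex[0]]);f=np.array([.4725,.0827])
X=(W[...,:2]-f)@ex;Y=(W[...,:2]-f)@ey;Z=W[...,2]
for x0 in np.arange(-.05,.06,.006): print(round(x0*1000),[round(1000*np.nanmedian(Z[(X>=x0)&(X<x0+.006)&(abs(Y-y)<.008)])) if ((X>=x0)&(X<x0+.006)&(abs(Y-y)<.008)).any() else None for y in(-.04,0,.04)])
m=(Z>.079)&(Z<.095)&(np.abs(Y)<.07)&(X>.02)&(X<.1);print('front',[round(1000*np.percentile(X[m&(np.abs(Y-y)<.01)],2),1) for y in(-.05,0,.05)])
b,_=grab('scene')
A=cv2.resize(p[150:310,270:400,::-1],(400,492),interpolation=cv2.INTER_CUBIC);B=cv2.resize(b[170:330,250:380,::-1],(400,492),interpolation=cv2.INTER_CUBIC)
cv2.imwrite('pics/p7.png',np.hstack([A,B]))
E
```

```text
clock: 13.45
tcp_pos: [0.3086, -0.1318, 0.1849]
orientation: [-2.033, 0.359, 2.03]
contact_force: [0.8, -0.3, -0.6]
grip_width: 0.0001
13.45 tcp [ 0.3086 -0.1318  0.1849] trayX,Y mm -81.56699379107678 -257.36846828156774 F [ 0.8 -0.3 -0.6] grip 0.0001
-50 [6, 22, 7]
-44 [6, 37, 6]
-38 [7, 38, 6]
-32 [6, 38, 6]
-26 [6, 37, 7]
-20 [6, 38, 7]
-14 [7, 36, 6]
-8 [6, 37, 6]
-2 [7, 36, 6]
4 [7, 36, 7]
10 [6, 37, 7]
16 [7, 36, 7]
22 [7, 37, 7]
28 [6, 38, 6]
34 [9, 50, 8]
40 [65, 69, 65]
46 [85, 85, 85]
52 [84, 84, 85]
58 [82, 83, 82]
front [np.float64(43.9), np.float64(44.1), np.float64(44.2)]
```

View pics/p7.png

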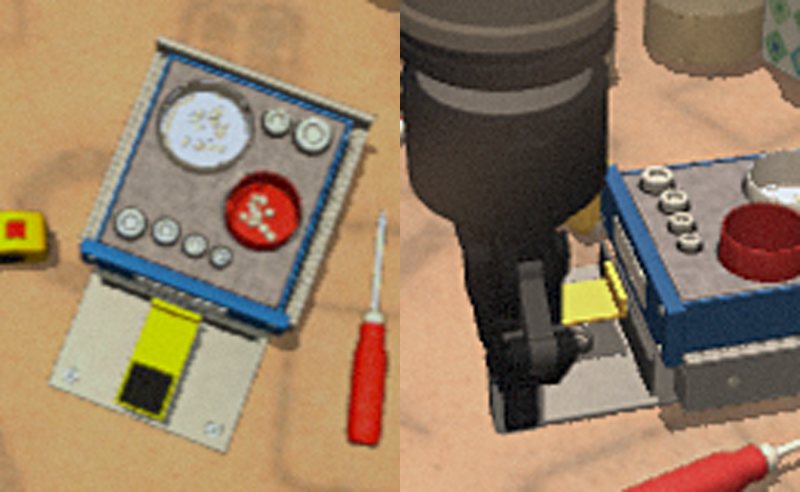

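```bash
python3 -c "
from bench import r
print(r.hand_in())"
```

```text
the job is handed in; nothing more can be done
None
```

The tray is fully home and locked by the catch, and I handed the job in at about 13.7 s on the robot's clock.

**What I did:** I pressed the black pad down about 14 mm with the shut fingers. I held it down while pushing the tray's front about 18 mm, so the sill was over the lip. Then I backed off and lifted, and the tray itself kept the catch down. I pushed the tray the rest of the way from a higher point on its front until it hit the rear stop. It stopped moving under a push of about 21 N. The arm was well clear when I handed in.

**Last checks:**
- **Catch:** depth readings showed the strip at about 37 mm and the lip at about 50 mm. The camera reads 1 to 2 mm high, so both match the catch being fully up.
- **Tray:** its front sits just behind the lip and square to the frame. The front edge measured the same at three points across the width, to within 0.3 mm.
- **Contents and bystanders:** the tins stayed in their pockets. In the final close-up the tape measure and screwdriver look unmoved; I did not re-check the other items on the desk, but the arm did not go near them.

**Differences from plan:** in the first push, the tray was touched by the finger's knuckle, about 14 mm ahead of the tip, rather than by the fingertip. The force was about 10 N. At the end of the second push I also read about 14 N upward on the tool. It read near zero once I backed off.

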